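# Tighten the loaf-stop bolt with the click wrench

### The arm

A 6-joint arm with a two-finger parallel gripper is mounted at the origin on the work surface. World frame = base frame: x ahead of the robot, y to its left, z up, the work surface at z = 0. Lengths are in m, angles in rad, forces in N, time in s.
With the tool pointing down it reaches from about 0.325 to 0.925 m from the base axis. Payload 3.1 kg.
Tool frame: the origin (TCP) lies midway between the tips of the shut fingers; the grasp point (between the pads) lies 19 mm behind it; x points along the fingers, y is the direction in which the jaws open and shut, and the axes are right-handed (so a half turn about x gives the same grasp; the last joint's range is limited). The gripper opens to 85 mm and grips with 20 to 120 N. Pads are 22 mm wide; open, the fingers measure 114 mm over their backs; the gripper's body (76 mm by 85 mm) begins 54 mm behind the grasp point. The pads swing forward as they close: fully open they stand 13 mm farther back than shut.
Start: joints at [1.21, 0.217, 1.613, -0, 1.311, -0.112], TCP at [0.154, 0.606, 0.231] pointing down, gripper open.
Joint ranges: [-2.75, 2.75], [-0.78, 2.1], [0.31, 2.55], [-1.13, 4.27], [0.13, 2.63], [-2.58, 2.58]. Speed limits (rad/s): [2.79, 2.79, 3.14, 3.14, 3.14, 3.14].

### API

Orientations are given as a rotation vector (axis times angle).
In Python, from station import readout, eyes, env, finder gives the robot as it stands.
- The arm moves only by the tool servo_tool, never from a script. Its argument "targets" is a list of rows, each a list of 5 numbers: the shift along the world's x, y, z in m, then the turn about the world's z in rad, then the opening, from -1 (shut) to 1 (fully open). In form: [[tx, ty, tz, twist, hand], ...]. A call has 1 to 5 rows; each row shifts and turns the commanded pose from where the row before left it; what a row does not reach is not made up. A row lasts 1/10 s, in which the tool goes at most 50 mm and 8.59 degrees, less where a joint would pass 70% of its speed; a pose out of reach is approached as far as the arm can. A call is refused whole if a number of a shift passes 0.05 or a number of a turn 0.15, either way. A call with a gripper value outside its range is refused whole. The fingers move at their own pace and stop on an object; the grip force is fixed at half the most. Time passes only in rows, so rows that do not move let the fingers close. It gives the time, the measured TCP pose, the force and the opening at its end, in the units of the state.
- readout.get_obs(): the state, without advancing time (a new reading comes with each control period).
- eyes.get_image(name): name is "side" or "top" or "wrist"; returns (picture, depth): 480x640x3 uint8, red, green, blue; 480x640 float32, m along the optical axis (not along the pixel's ray), 0 where there is no reading.
- eyes.camera_info(name): a dict with "fx", "fy", "cx", "cy" (pixels), "view" (4x4, takes a point from world to camera coordinates). Camera axes: x right, y up, looking along -z (the intrinsics and any distortion apply to the point x, -y, -z); pixel columns grow to the right and rows downward; lengths in m; the calibration is good to about 2 mm. A picture is of the moment at which its call begins: read the wrist's pose just before it. camera_info takes no time and is no camera call; for the wrist camera it gives the pose at the moment of the call.
- env.sign_off(): hands the job in, once; it reports no verdict.
Trained networks look in the newest picture that a camera, given by its name, has taken for a name from the list of things; names that differ only in an ending like _2 or _b are one class to them, and where a whole thing is asked for, a point or a joint stands for the part that bears it (a point fixed in the world has none). Each returns a list of dicts, best first, with "score" (0 to 1); they miss things now and then, are a little off and sometimes report something else, mostly with a low value. They report only what shows in the picture. A call takes as long as a camera call. They do not tell look-alikes from the thing itself.
- finder.masks_of(target, camera): "mask" (480x640 bool, what is visible of it) and "box" ([left, top, right, bottom] in pixels, round what is visible of it).
The state is a dict: "t": time; "qpos": joint angles; "joint_velocities": joint speeds; "effort": joint torques, N m; "position": TCP position; "tcp_rot": TCP orientation; "wrist_force": force on the tool from outside, world axes, zero at the start; "torque": the same for the moment, N m; "opening": finger opening in m.
Only numpy, scipy, OpenCV 4.12 (cv2) and the standard library are available. Lean on these libraries where they do the work, as an engineer would, in place of code of your own. Each camera call takes 0.05 s, during which the arm holds its last target.

### The job

The bolt that clamps the loaf stop to the slicing board has worked loose: put the click wrench's socket fully down over the bolt head and turn it clockwise (seen from above) until the bolt is tight and the wrench trips, its handle giving way and snapping over against its stop. Stop there without forcing the bolt any further, leave the tripped wrench sitting on the bolt and let go. Don't shift the loaf, the jam jar or the bun basket.

Things in the scene. Friction and masses are not known exactly. Their poses are not given: they have to be found in the camera images.
- board: Wooden slicing board, 220 x 220 x 30 mm, fixed, at a varying yaw. Origin at counter height under the bolt's axis; it reaches 65 mm to its -x, 155 mm to +x, 110 mm to either side. The wooden loaf stop stands across it, 104 to 126 mm from the bolt's axis to +x, top 105 mm above the counter; its two blocks (80 mm high) reach in to 77 mm from the axis.
- boss_mark (a point): On the bolt's axis, foot of the round rubber boss (68 mm across, top 63 mm above the counter) that carries the bolt. z up. It winds up about z by 0.03 rad per N m on the bolt and springs back; unloaded, its x is parallel to the board's. Wound up by over 0.085 rad (2.8 N m) the bolt is overtightened.
- bolt_seat (a point): On the vertical hex bolt's axis, top face of its flange (58 mm across), 67 mm above the counter; the socket rests here. The hexagon above is 30 mm across flats, 20 mm high, then 3 mm of lead-in, 25 mm across flats. z up; x square to a flat. Turns with light drag (0.12 N m), comes up tight after 0.2 to 0.6 rad clockwise from above, differing each time and not visible.
- wrench_grip (a point): Centre of the black handle of the loose click wrench (about 0.4 kg), lying flat, socket open downwards. x points along the handle to the socket, axis 115 mm ahead; z up; 32 mm above the plane of the socket's rim. Black part 135 mm long (55 mm ahead of this point to 80 mm behind), 22 mm wide, 24 mm high; steel butt behind it 34 mm wide, 44 mm high.
- socket_mouth (a point): Centre of the lower rim of the wrench's hex socket: 32.4 mm across flats, 28 mm deep, 50 mm across outside (0.16 rad play either way on the bolt). x square to a flat, along the handle's x until tripped; z up. The handle gives way about this axis past 1.5 N m clockwise; resistance then falls to nil by 0.16 rad, and it snaps over to its stop at 0.24 rad and stays.
- loaf: Bystander: a loose oval loaf, 180 x 90 x 90 mm, long along x; origin under its centre.
- jar: Bystander: a loose glass jam jar, 66 mm across, 100 mm high; origin under its centre.
- buns: Bystander: a loose small basket with three buns, 130 mm across, 75 mm high; origin under its centre.
Not all that is in view belongs to the job. Of the things like the part that bears wrench_grip, leave any that is green; of the rest the larger one is meant.

How it is judged:
By the outcome, as a careful person would: the job done as asked, in the order asked, and still so for the second after the job is handed in, with the robot touching nothing.
It also fails if it takes over 61 s, if anything falls off the work surface, if the arm or the gripper's body presses on something with over 40 N, if the wrist force passes 120 N, or if a joint passes its speed limit or range.

## Working session

There is one attempt and no reset: what is moved stays moved. The work goes in short steps, Python scripts to look and compute and a tool call to move; the robot and the scene stay as the last step left them, time stands still between calls to the robot, and variables do not carry over. Pictures are saved under pics/ and viewed, and the job is handed in when it is done.

Besides the shell and the picture viewer there is one more tool, called after "Call:" as name(argument=value, ...), one argument or row to a line, values as JSON. servo_tool: Moves the arm, as the interface text tells. Its arguments: {"type":"object","properties":{"targets":{"type":"array","items":{"type":"array","items":{"type":"number"}}}},"required":["targets"]}

```bash
ls; mkdir -p pics; cat > h.py <<'E'
import numpy as np, cv2
from station import readout, eyes, env, finder
def save(n,im): cv2.imwrite('pics/'+n+'.png',cv2.cvtColor(im,cv2.COLOR_RGB2BGR))
def w(ci,u,v,d):
    u=np.asarray(u,float);v=np.asarray(v,float)
    x=(u-ci['cx'])/ci['fx']*d; y=(v-ci['cy'])/ci['fy']*d
    p=np.stack([x,-y,-d,np.ones_like(d)],-1)
    return (p@np.linalg.inv(ci['view']).T)[...,:3]
def cloud(ci,d):
    v,u=np.mgrid[:480,:640]; return w(ci,u,v,d)
def proj(ci,p):
    q=np.asarray(ci['view'])@np.append(p,1); return ci['cx']+ci['fx']*q[0]/-q[2], ci['cy']+ci['fy']*(-q[1])/-q[2]
E
python3 - <<'E'
from h import *
for n in ['side','top','wrist']:
    ci=eyes.camera_info(n); im,d=eyes.get_image(n); save(n+'0',im); np.savez('/tmp/'+n+'0.npz',im=im,d=d,view=ci['view'])
    print(n,{k:v for k,v in ci.items()})
print(readout.get_obs())
E
```

```text
pics
side {'fx': 501.65763328187967, 'fy': 501.65763328187967, 'cx': 316.7279800568754, 'cy': 233.03687163519592, 'view': array([[ 0.80572291, -0.59217508, -0.01180072, -0.45468437],
       [ 0.37913047,  0.50033905,  0.77840923, -0.20955017],
       [-0.45505019, -0.63165616,  0.62764625, -0.94426714],
       [ 0.        ,  0.        ,  0.        ,  1.        ]])}
top {'fx': 479.69483597955445, 'fy': 479.69483597955445, 'cx': 313.6195243520192, 'cy': 240.87088097299093, 'view': array([[ 0.01079206, -0.99991194,  0.00772261, -0.11993067],
       [ 0.99395081,  0.01157122,  0.10921486, -0.50595822],
       [-0.10929461,  0.00649724,  0.99398817, -1.12730493],
       [ 0.        ,  0.        ,  0.        ,  1.        ]])}
wrist {'fx': 356.1770084831798, 'fy': 356.1770084831798, 'cx': 322.18588405722187, 'cy': 236.72956777863885, 'view': array([[ 0.24644297,  0.96915324, -0.00280286, -0.62385258],
       [-0.9348712 ,  0.23696106, -0.26432046,  0.03436167],
       [-0.25550286,  0.06776023,  0.96443084, -0.37901414],
       [ 0.        ,  0.        ,  0.        ,  1.        ]])}
{'t': 0.15, 'qpos': array([ 1.20980335e+00,  2.17632034e-01,  1.61462102e+00, -2.90753803e-05,
        1.31129725e+00, -1.12200292e-01]), 'joint_velocities': array([ 0.00077543, -0.00257512, -0.00259718,  0.00067273,  0.00161296,
       -0.00046156]), 'effort': array([-1.54049967e-04, -3.97454810e+01, -3.04414487e+01, -1.84754444e-04,
        5.90624171e-03, -1.43602813e-05]), 'position': array([0.15365199, 0.60514719, 0.23020753]), 'tcp_rot': array([ 0.19381279,  1.56238977, -0.19681905]), 'wrist_force': array([ 0.6474151, -0.4463971,  0.4077695]), 'torque': array([0.03658908, 0.03366038, 0.01502268]), 'opening': 0.08555405022435235}
```

View pics/top0.png

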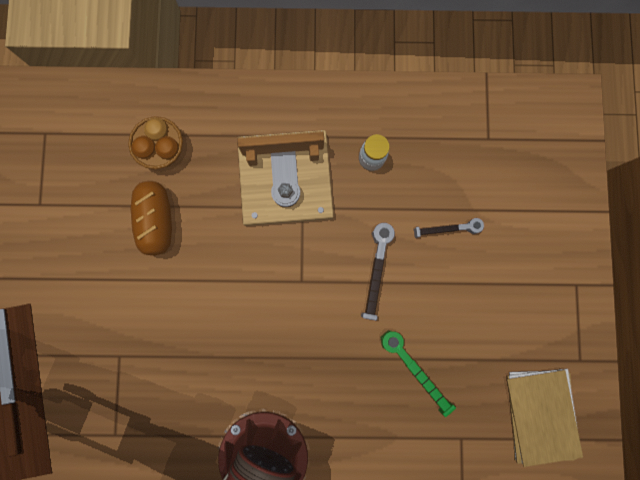

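View pics/side0.png

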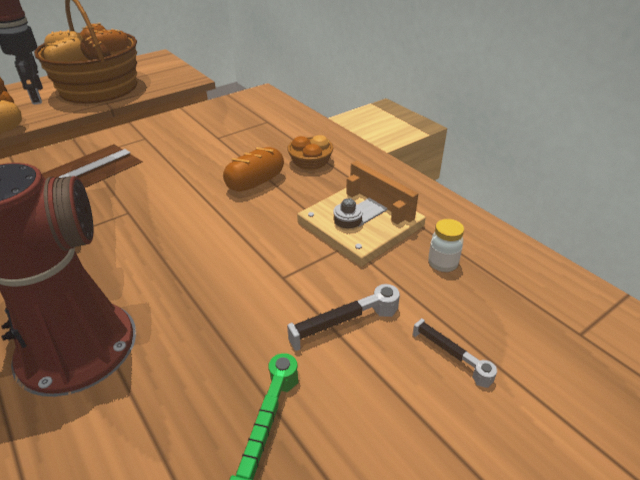

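View pics/wrist0.png

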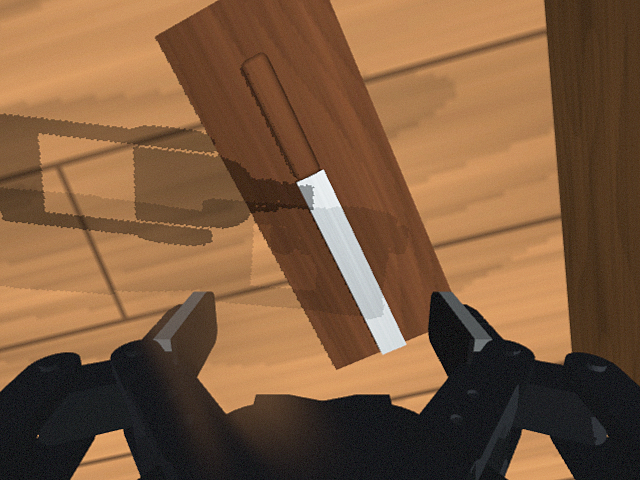

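Candidates for the wrench in the top view are the large black one (handle 375,290; socket 384,233), the small black one (440,230; socket 477,226) and the green one (420,375). By the description it is the large black one. Next I measure it and the bolt.

```bash
python3 - <<'E'
from h import *
z=np.load('/tmp/top0.npz'); im=z['im']; d=z['d']; ci=eyes.camera_info('top'); P=cloud(ci,d)
c=im[120:340,220:500]; save('topcrop',cv2.resize(c,None,fx=2.8,fy=2.7,interpolation=cv2.INTER_CUBIC)[:600,:800])
for n,(u,v) in dict(bolt=(286,190),fl=(276,196),board=(255,210),sock=(384,233),rim=(376,233),h1=(380,262),h2=(375,290),h3=(372,308),butt=(370,317),jar=(376,147),small=(477,226),tbl=(340,260)).items(): print(n,P[v,u].round(4))
for t in ['wrench_grip','socket_mouth','bolt_seat','board','boss_mark']:
    for r in finder.masks_of(t,'top')[:4]:
        m=r['mask']; print(t,round(r['score'],2),np.round(r['box']),m.sum(),P[m&(d>0)].mean(0).round(4))
E
```

```text
bolt [ 0.6175 -0.0489  0.0907]
fl [ 0.6083 -0.0244  0.0659]
board [0.5804 0.0283 0.0307]
sock [ 0.526  -0.2812  0.0466]
rim [ 0.5259 -0.2623  0.0458]
h1 [ 0.4569 -0.2714  0.0468]
h2 [ 0.391  -0.2592  0.0477]
h3 [ 0.349  -0.2526  0.044 ]
butt [ 0.3283 -0.2473  0.0479]
jar [ 0.7202 -0.256   0.0968]
small [ 0.5473 -0.5078  0.0338]
tbl [ 0.4639 -0.1799 -0.0018]
wrench_grip 0.87 [382. 329. 456. 416.] 1207 [ 0.2075 -0.3533  0.0438]
wrench_grip 0.67 [362. 222. 396. 318.] 1100 [ 0.4437 -0.2649  0.0443]
wrench_grip 0.65 [414. 215. 484. 241.] 603 [ 0.5428 -0.4458  0.0298]
socket_mouth 0.7 [272. 178. 299. 203.] 627 [ 0.6171 -0.0462  0.0722]
socket_mouth 0.67 [381. 228. 390. 239.] 77 [ 0.5273 -0.2814  0.0498]
socket_mouth 0.4 [383. 334. 398. 348.] 89 [ 0.2735 -0.2976  0.0469]
bolt_seat 0.94 [275. 181. 293. 204.] 482 [ 0.6191 -0.0458  0.0751]
board 0.68 [236. 130. 335. 224.] 8042 [ 0.6573 -0.0426  0.047 ]
boss_mark 0.68 [272. 176. 300. 207.] 667 [ 0.6181 -0.046   0.0714]
```

View pics/topcrop.png

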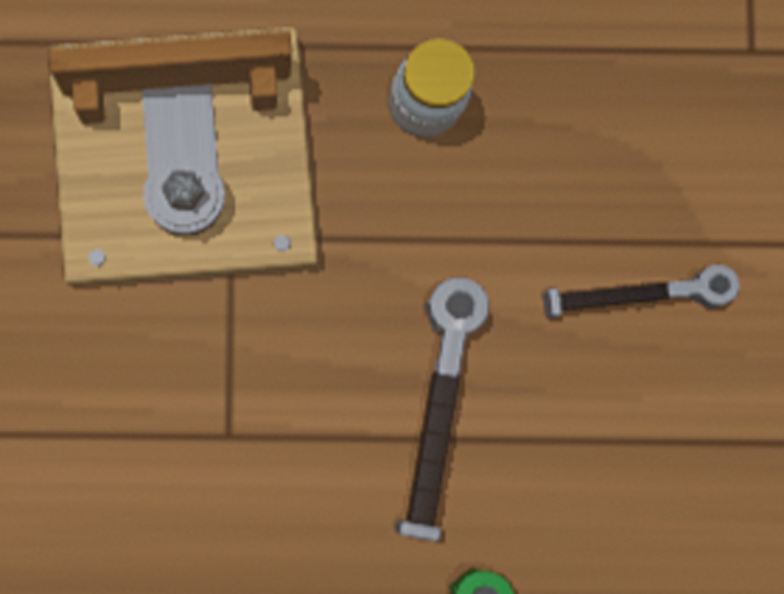

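```bash
cat >> h.py <<'E'
from scipy.spatial.transform import Rotation as R
def st():
    o=readout.get_obs(); r=R.from_rotvec(o['tcp_rot']).as_matrix()
    print('t',round(o['t'],2),'p',o['position'].round(4),'x',r[:,0].round(3),'yhead',round(np.arctan2(r[1,1],r[0,1]),4),'F',o['wrist_force'].round(1),'T',o['torque'].round(2),'op',round(o['opening'],4),'q',o['qpos'].round(2)); return o,r
E
python3 - <<'E'
from h import *
o,r=st()
ci=eyes.camera_info('wrist'); T=np.linalg.inv(ci['view']); print(T.round(3)); print('cam in tool',(r.T@(T[:3,3]-o['position'])).round(4),(r.T@T[:3,:3]).round(3))
E
```

```text
t 0.4 p [0.1539 0.6056 0.2311] x [-0. -0. -1.] yhead 1.322 F [-0.2  0.8 -0.5] T [ 0.04 -0.01  0.02] op 0.0855 q [ 1.21  0.22  1.61  0.    1.31 -0.11]
[[ 0.246 -0.935 -0.256  0.089]
 [ 0.969  0.237  0.066  0.623]
 [-0.001 -0.265  0.964  0.374]
 [ 0.     0.     0.     1.   ]]
cam in tool [-0.1428  0.0004 -0.0669] [[ 0.001  0.265 -0.964]
 [ 1.     0.     0.001]
 [ 0.    -0.964 -0.265]]
```

Call:
servo_tool(
  targets=[
    [0.026,-0.041,0,0.08,1],
    [0.026,-0.041,0,0,1],
    [0.026,-0.041,0,0,1],
    [0.026,-0.041,0,0,1],
    [0.026,-0.041,0,0,1],
  ],
)

```text
t: 0.9
position: [0.2846, 0.3992, 0.2315]
tcp_rot: [0.132, 1.566, -0.132]
wrist_force: [1.5, -0.4, 0.3]
opening: 0.0855
```

Call:
servo_tool(
  targets=[
    [0.026,-0.041,0,0,1],
    [0.026,-0.041,0,0,1],
    [0.026,-0.041,0,0,1],
    [0.026,-0.041,0,0,1],
    [0.026,-0.041,0,0,1],
  ],
)

```text
t: 1.4
position: [0.4147, 0.194, 0.2318]
tcp_rot: [0.133, 1.565, -0.132]
wrist_force: [0.8, 0.0, 0.5]
opening: 0.0851
```

Call:
servo_tool(
  targets=[
    [0.026,-0.041,0,0,1],
    [0.026,-0.041,0,0,1],
    [0.026,-0.041,0,0,1],
    [0.026,-0.041,0,0,1],
    [0.026,-0.041,0,0,1],
  ],
)

```text
t: 1.9
position: [0.5448, -0.0112, 0.2316]
tcp_rot: [0.133, 1.566, -0.133]
wrist_force: [0.3, 0.6, 0.1]
opening: 0.0854
```

Call:
servo_tool(
  targets=[
    [0.026,-0.041,0,0,1],
    [0,0,0,0,1],
    [0,0,0,0,1],
  ],
)

```text
t: 2.2
position: [0.57, -0.0511, 0.231]
tcp_rot: [0.135, 1.568, -0.134]
wrist_force: [-0.4, 0.1, -0.8]
opening: 0.0856
```

```bash
python3 - <<'E'
from h import *
o,r=st()
ci=eyes.camera_info('wrist'); im,d=eyes.get_image('wrist'); np.savez('/tmp/wb.npz',im=im,d=d,view=ci['view']); save('wb',im)
E
```

```text
t 2.2 p [ 0.57   -0.0511  0.231 ] x [-0.001  0.001 -1.   ] yhead 1.3997 F [-0.4  0.1 -0.8] T [ 0.01 -0.02  0.06] op 0.0856 q [-0.21  0.11  1.74  0.    1.3  -1.61]
```

View pics/wb.png

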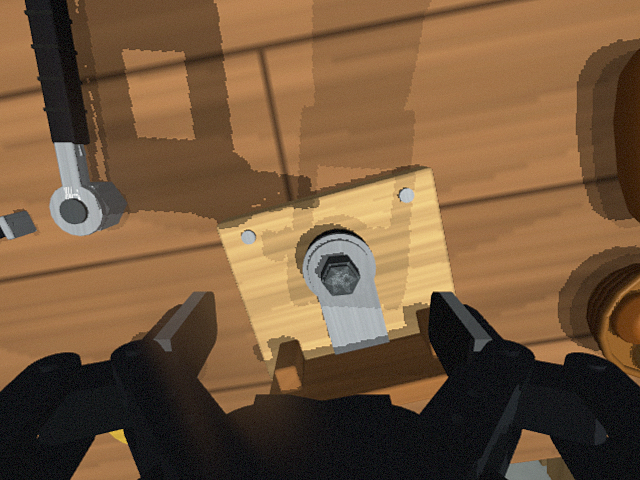

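```bash
cat >> h.py <<'E'
def rect(im,ci,cx,cy,z,half,n=600):
    # world-aligned: up = +x, left = +y
    i,j=np.mgrid[:n,:n]; X=cx+half-2*half*i/(n-1); Y=cy+half-2*half*j/(n-1)
    p=np.stack([X,Y,np.full(X.shape,z),np.ones(X.shape)],-1)@np.asarray(ci['view']).T
    u=ci['cx']+ci['fx']*p[...,0]/-p[...,2]; v=ci['cy']+ci['fy']*p[...,1]/p[...,2]
    return cv2.remap(im,u.astype(np.float32),v.astype(np.float32),cv2.INTER_CUBIC)
E
python3 - <<'E'
from h import *
z=np.load('/tmp/wb.npz'); ci=eyes.camera_info('wrist'); ci['view']=z['view']; d=z['d']; P=cloud(ci,d); im=z['im']
a=rect(im,ci,0.617,-0.047,0.090,0.035); b=rect(im,ci,0.617,-0.047,0.067,0.035)
save('hex',cv2.resize(np.hstack([a,b]),(800,400)))
m=(P[...,2]>0.083)&(P[...,2]<0.097)&(abs(P[...,0]-.617)<.03)&(abs(P[...,1]+.047)<.03)
print('hex',m.sum(),P[m].mean(0),P[m][:,:2].min(0),P[m][:,:2].max(0))
m=(abs(P[...,2]-0.067)<.004)&(abs(P[...,0]-.617)<.04)&(abs(P[...,1]+.047)<.04); print('flange',m.sum(),P[m].mean(0),P[m][:,:2].min(0),P[m][:,:2].max(0))
# hex top fit
m=(P[...,2]>0.088)&(abs(P[...,0]-.617)<.03)&(abs(P[...,1]+.047)<.03)
pts=P[m][:,:2].astype(np.float32); print(np.median(P[m][:,2]),pts.mean(0),cv2.minEnclosingCircle(pts))
E
```

```text
hex 1040 [ 0.61937084 -0.04372171  0.08898507] [ 0.60522861 -0.06056906] [ 0.63637301 -0.02679877]
flange 2269 [ 0.61608501 -0.04367082  0.06631429] [ 0.58708451 -0.07745281] [ 0.65417791 -0.01010705]
0.09002266235467762 [ 0.6203847  -0.04381967] ((0.6205188632011414, -0.04422532394528389), 0.016328642144799232)
```

View pics/hex.png

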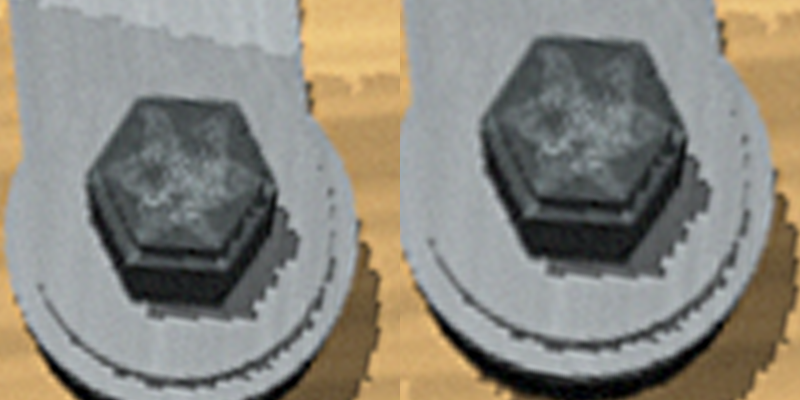

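The wrist view shows the bolt hex at (340,273), with a flat normal heading of about -0.04 rad and its centre near (0.6205, -0.044). I'll go to the wrench with the gripper turned half round, so the wrist camera looks towards the socket.

Call:
servo_tool(
  targets=[
    [-0.0063,-0.0102,0,-0.149,1],
    [-0.0063,-0.0102,0,-0.149,1],
    [-0.0063,-0.0102,0,-0.149,1],
    [-0.0063,-0.0102,0,-0.149,1],
    [-0.0063,-0.0102,0,-0.149,1],
  ],
)

```text
t: 2.75
position: [0.5374, -0.0995, 0.2314]
tcp_rot: [0.716, 1.45, -0.716]
wrist_force: [-1.2, 0.2, 0.2]
opening: 0.0853
```

Call:
servo_tool(
  targets=[
    [-0.0063,-0.0102,0,-0.149,1],
    [-0.0063,-0.0102,0,-0.149,1],
    [-0.0063,-0.0102,0,-0.149,1],
    [-0.0063,-0.0102,0,-0.149,1],
    [-0.0063,-0.0102,0,-0.149,1],
  ],
)

```text
t: 3.25
position: [0.5061, -0.1505, 0.2314]
tcp_rot: [1.277, 1.165, -1.276]
wrist_force: [-0.6, -0.2, 0.7]
opening: 0.0852
```

Call:
servo_tool(
  targets=[
    [-0.0063,-0.0102,0,-0.149,1],
    [-0.0063,-0.0102,0,-0.149,1],
    [-0.0063,-0.0102,0,-0.149,1],
    [-0.0063,-0.0102,0,-0.149,1],
    [-0.0063,-0.0102,0,-0.149,1],
  ],
)

```text
t: 3.75
position: [0.4748, -0.2015, 0.2314]
tcp_rot: [1.794, 0.69, -1.793]
wrist_force: [1.1, 0.3, 0.3]
opening: 0.0855
```

Call:
servo_tool(
  targets=[
    [-0.0063,-0.0102,0,-0.149,1],
    [-0.0063,-0.0102,0,-0.149,1],
    [-0.0063,-0.0102,0,-0.149,1],
    [-0.0063,-0.0102,0,-0.149,1],
    [-0.0063,-0.0102,0,-0.149,1],
  ],
)

```text
t: 4.25
position: [0.4436, -0.2525, 0.2314]
tcp_rot: [-2.216, 0.011, 2.216]
wrist_force: [0.4, -0.3, 0.1]
opening: 0.0859
```

Call:
servo_tool(
  targets=[
    [-0.0063,-0.0102,0,-0.149,1],
    [0,0,0,0,1],
    [0,0,0,0,1],
  ],
)

```text
t: 4.55
position: [0.4377, -0.263, 0.2314]
tcp_rot: [-2.142, 0.162, 2.142]
wrist_force: [-0.4, 0.9, -1.0]
opening: 0.0855
```

```bash
python3 - <<'E'
from h import *
o,r=st()
ci=eyes.camera_info('wrist'); im,d=eyes.get_image('wrist'); np.savez('/tmp/ww.npz',im=im,d=d,view=ci['view']); save('ww',im)
P=cloud(ci,d)
m=(P[...,2]>0.035)&(P[...,2]<0.056)&(P[...,0]>.3)&(P[...,0]<.57)&(abs(P[...,1]+.27)<.06)
dark=im.max(-1)<75
pts=P[m&dark]; q=pts[:,:2]; c=q.mean(0); u,s,vt=np.linalg.svd(q-c,full_matrices=False); a=vt[0]*np.sign(vt[0][0]); pr=(q-c)@a
print('dark',len(q),c,'head',np.arctan2(a[1],a[0]),pr.min(),pr.max(),np.median(pts[:,2]))
s=P[m&~dark]; k=s[:,0]>.495; print('sock',k.sum(),s[k].mean(0),s[k].min(0),s[k].max(0), cv2.minEnclosingCircle(s[k][:,:2].astype(np.float32)))
E
```

```text
t 4.55 p [ 0.4377 -0.263   0.2314] x [ 0.     0.001 -1.   ] yhead -1.7228 F [-0.4  0.9 -1. ] T [ 0.01 -0.03 -0.02] op 0.0855 q [-0.68 -0.03  1.88  0.    1.29  1.04]
dark 2901 [ 0.40560056 -0.25855547] head -0.17054623178026274 -0.07047265932100372 0.1163222573573002 0.044112226245997144
sock 2835 [ 0.52632879 -0.27930419  0.04522484] [ 0.49503878 -0.30431167  0.04086377] [ 0.55292413 -0.25506523  0.05072857] ((0.5231594443321228, -0.27723145484924316), 0.03044617734849453)
```

View pics/ww.png

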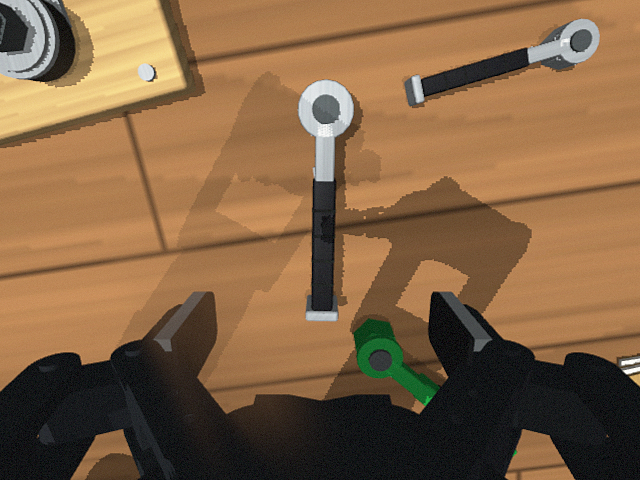

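This is the large black wrench, with its socket at (326,108) and handle at (324,245). It is about 230 mm long, against about 150 mm for the small one at top right. The green one is left out. Descending now.

Call:
servo_tool(
  targets=[
    [0.0016,-0.0014,-0.04,-0.018,1],
    [0,0,-0.04,0,1],
    [0,0,-0.04,0,1],
    [0,0,-0.04,0,1],
    [0,0,-0.035,0,1],
  ],
)

```text
t: 5.1
position: [0.4391, -0.2644, 0.0345]
tcp_rot: [-2.131, 0.182, 2.132]
wrist_force: [0.5, 0.3, 0.1]
opening: 0.0854
```

Call:
servo_tool(
  targets=[
    [0,0,-0.015,0,1],
    [0,0,-0.009,0,1],
    [0,0,0,0,1],
  ],
)

```text
t: 5.4
position: [0.4388, -0.2646, 0.0113]
tcp_rot: [-2.129, 0.182, 2.133]
wrist_force: [-0.3, 0.3, 0.2]
opening: 0.0852
```

Call:
servo_tool(
  targets=[
    [0,0,0,0,-1],
    [0,0,0,0,-1],
    [0,0,0,0,-1],
    [0,0,0,0,-1],
    [0,0,0,0,-1],
  ],
)

```text
t: 5.9
position: [0.4398, -0.2661, 0.0133]
tcp_rot: [-2.132, 0.186, 2.13]
wrist_force: [0.2, 2.2, 5.7]
opening: 0.0211
```

Call:
servo_tool(
  targets=[
    [0,0,0,0,-1],
    [0,0,0,0,-1],
    [0,0,0,0,-1],
    [0,0,0,0,-1],
  ],
)

```text
t: 6.3
position: [0.4398, -0.2661, 0.0132]
tcp_rot: [-2.132, 0.186, 2.13]
wrist_force: [-0.4, 2.1, 6.4]
opening: 0.0212
```

```bash
python3 - <<'E'
from h import *
o,r=st()
im,d=eyes.get_image('wrist'); save('wg',im)
E
```

```text
t 6.3 p [ 0.4398 -0.2661  0.0132] x [ 0.001 -0.    -1.   ] yhead -1.7447 F [-0.4  2.1  6.4] T [0.28 0.06 0.16] op 0.0212 q [-0.68  0.29  2.    0.    0.85  1.06]
```

View pics/wg.png

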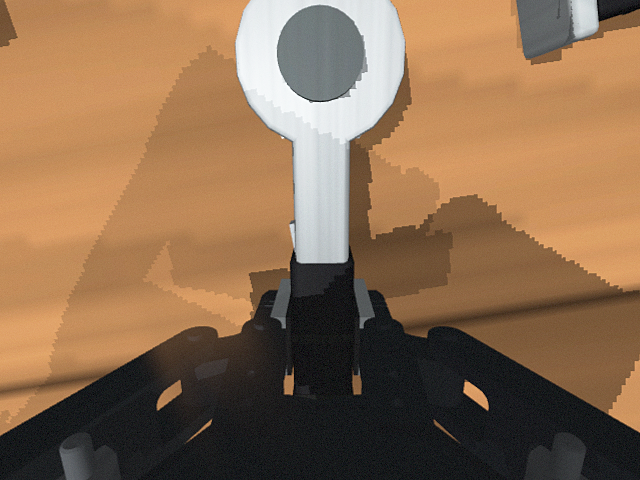

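Call:
servo_tool(
  targets=[
    [0,0,0.02,0,-1],
    [0,0,0.04,0,-1],
    [0,0,0.04,0,-1],
    [0,0,0.04,0,-1],
    [0,0,0,0,-1],
  ],
)

```text
t: 6.85
position: [0.4425, -0.2687, 0.1581]
tcp_rot: [-2.144, 0.194, 2.123]
wrist_force: [1.4, -1.3, -3.2]
opening: 0.0211
```

```bash
python3 - <<'E'
from h import *
o,r=st()
ci=eyes.camera_info('wrist'); im,d=eyes.get_image('wrist'); np.savez('/tmp/wl.npz',im=im,d=d,view=ci['view']); save('wl',im)
P=cloud(ci,d); T=(P-o['position'])@r   # tool coords
m=(T[...,2]<-.055)&(T[...,0]>-.05)&(T[...,0]<0.02)&(d>0)&(abs(T[...,1])<.04)
t=T[m]; print(m.sum(),t.mean(0),t.min(0),t.max(0))
tt=T[100,[270,300,321,345,375]]; print(tt.round(4)); print(T[[20,53,100,150,200,250],321].round(4))
side,_=eyes.get_image('side'); save('sl',side)
E
```

```text
t 6.85 p [ 0.4425 -0.2687  0.1581] x [ 0.009 -0.008 -1.   ] yhead -1.7452 F [ 1.4 -1.3 -3.2] T [-0.01  0.03 -0.02] op 0.0211 q [-0.68  0.06  1.94 -0.    1.13  1.06]
22958 [-0.03190564 -0.0006749  -0.08463707] [-0.0380264  -0.0256393  -0.10486285] [-0.01889242  0.02399035 -0.05500812]
[[-0.0303 -0.0157 -0.0783]
 [-0.0296 -0.0069 -0.0784]
 [-0.0346 -0.0006 -0.0779]
 [-0.031   0.0065 -0.0783]
 [-0.0306  0.0153 -0.0783]]
[[-0.0348 -0.0006 -0.0981]
 [-0.035  -0.0006 -0.09  ]
 [-0.0346 -0.0006 -0.0779]
 [-0.0304 -0.0006 -0.0639]
 [-0.0318 -0.0006 -0.0487]
 [-0.0306 -0.0007 -0.0318]]
```

View pics/wl.png

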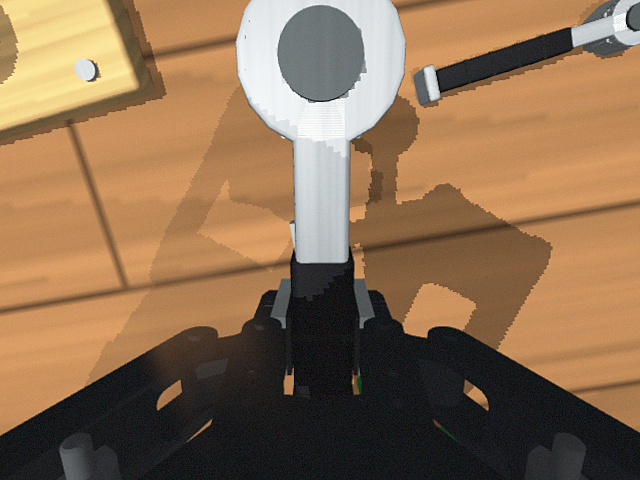

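View pics/sl.png

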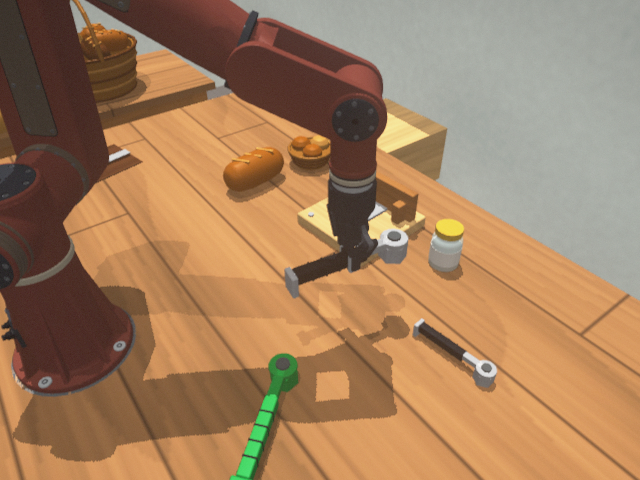

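Call:
servo_tool(
  targets=[
    [0.0072,0.0186,0,0.118,-1],
    [0.0072,0.0186,0,0.118,-1],
    [0.0072,0.0186,0,0.118,-1],
    [0.0072,0.0186,0,0.118,-1],
    [0.0072,0.0186,0,0.118,-1],
  ],
)

```text
t: 7.45
position: [0.4725, -0.1708, 0.1482]
tcp_rot: [1.985, 0.43, -1.998]
wrist_force: [0.6, 0.2, -3.6]
opening: 0.021
```

Call:
servo_tool(
  targets=[
    [0.0072,0.0186,0,0.118,-1],
    [0.0072,0.0186,0,0.118,-1],
    [0.0072,0.0186,0,0.118,-1],
    [0.0072,0.0186,0,0.118,-1],
    [0.0072,0.0186,0,0.118,-1],
  ],
)

```text
t: 7.95
position: [0.5084, -0.0783, 0.1482]
tcp_rot: [1.605, 0.896, -1.615]
wrist_force: [0.9, -0.2, -4.1]
opening: 0.0211
```

Call:
servo_tool(
  targets=[
    [0,0,0,0,-1],
    [0,0,0,0,-1],
    [0,0,0,0,-1],
  ],
)

```text
t: 8.25
position: [0.5096, -0.08, 0.1504]
tcp_rot: [1.611, 0.888, -1.616]
wrist_force: [0.5, -0.8, -3.9]
opening: 0.0213
```

```bash
cat >> h.py <<'E'
def hexover(a,cx,cy,half,bx,by,ang,af,col):
    n=a.shape[0]; s=(n-1)/(2*half); Rr=af/2/np.cos(np.pi/6)
    p=[[(cy+half-(by+Rr*np.sin(ang+np.pi/6+k*np.pi/3)))*s,(cx+half-(bx+Rr*np.cos(ang+np.pi/6+k*np.pi/3)))*s] for k in range(6)]
    cv2.polylines(a,[np.round(np.array(p)*8).astype(np.int32)],True,col,1,cv2.LINE_AA,3)
E
python3 - <<'E'
from h import *
o,r=st()
ci=eyes.camera_info('wrist'); im,d=eyes.get_image('wrist'); np.savez('/tmp/wp.npz',im=im,d=d,view=ci['view'],pos=o['position'],r=r); save('wp',im)
P=cloud(ci,d); 
m=(P[...,2]>0.088)&(P[...,2]<.094)&(abs(P[...,0]-.62)<.03)&(abs(P[...,1]+.045)<.03)
pts=P[m][:,:2].astype(np.float32); print(len(pts),np.median(P[m][:,2]),pts.mean(0),cv2.minEnclosingCircle(pts))
T=(P-o['position'])@r
print(T[[8,53,100],321].round(4))
z=np.load('/tmp/wb.npz'); c2=dict(ci); c2['view']=z['view']
A=[]
for I,c in((z['im'],c2),(im,ci)):
    a=rect(I,c,0.6205,-0.044,0.087,0.03,400); b=a.copy(); hexover(b,.6205,-.044,.03,.6205,-.044,-.04,.030,(255,0,0)); A.append(np.vstack([a,b])[:, :])
save('hex2',cv2.resize(np.hstack(A),(600,600)))
E
```

```text
t 8.25 p [ 0.5096 -0.08    0.1504] x [-0.004  0.001 -1.   ] yhead -0.5663 F [ 0.5 -0.8 -3.9] T [-0.09  0.04  0.03] op 0.0213 q [-0.29  0.07  1.94 -0.    1.14  0.28]
2182 0.09005014070900713 [ 0.6212024  -0.04369252] ((0.6209601759910583, -0.04408267140388489), 0.01634511724114418)
[[-0.0354 -0.0002 -0.1009]
 [-0.0346 -0.0003 -0.0902]
 [-0.0354 -0.0003 -0.078 ]]
```

View pics/wp.png

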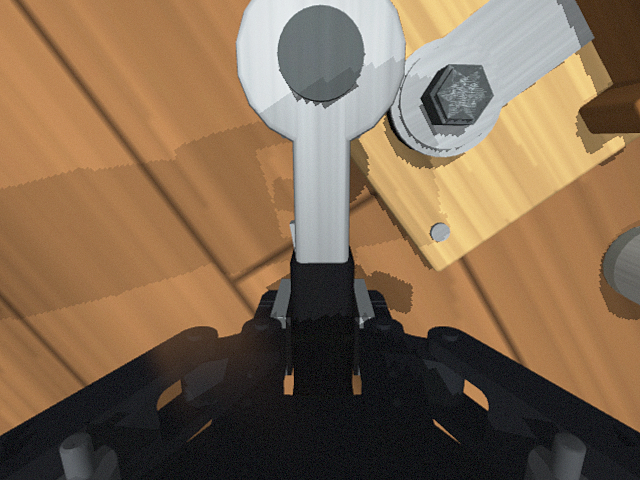

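View pics/hex2.png

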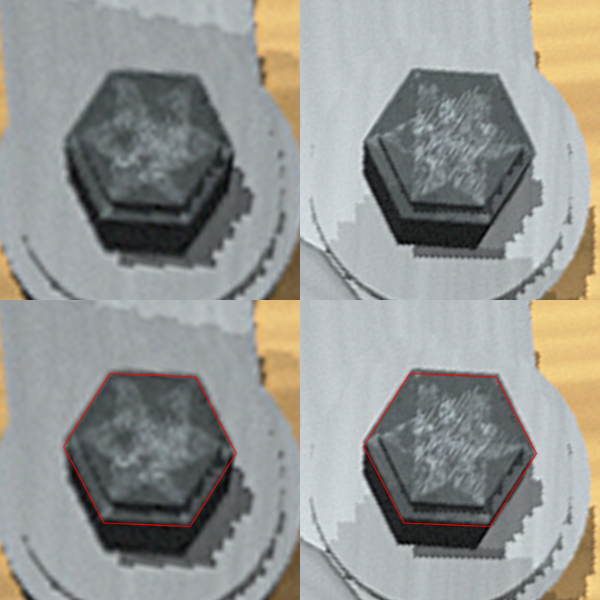

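Call:
servo_tool(
  targets=[
    [0.021,-0.0133,0,-0.005,-1],
    [0.021,-0.0133,0,0,-1],
    [0.021,-0.0133,-0.01,0,-1],
    [0,0,-0.025,0,-1],
    [0,0,0,0,-1],
  ],
)

```text
t: 8.8
position: [0.571, -0.12, 0.1132]
tcp_rot: [1.613, 0.888, -1.624]
wrist_force: [-2.3, 0.1, -4.4]
opening: 0.0211
```

```bash
cat >> h.py <<'E'
def sock(bx=.6207,by=-.044):
    o,r=st(); p=o['position']+r@np.array([0.0132,-.0004,-.0900]); print('rim',p.round(4),'err to bolt',(np.array([bx,by])-p[:2]).round(4),'phi',round(np.arctan2(r[1,1],r[0,1])+np.pi/2,4)); return o,r
E
python3 - <<'E'
from h import *
o,r=sock()
for n in('side','wrist'):
    ci=eyes.camera_info(n); im,d=eyes.get_image(n); save('al_'+n,im if n=='wrist' else cv2.resize(im[140:320,250:490],(800,600),interpolation=cv2.INTER_CUBIC))
E
```

```text
t 8.8 p [ 0.571  -0.12    0.1132] x [-0.008  0.002 -1.   ] yhead -0.5721 F [-2.3  0.1 -4.4] T [-0.06  0.19  0.06] op 0.0211 q [-0.33  0.26  1.8  -0.    1.09  0.25]
rim [ 0.6193 -0.0441  0.0998] err to bolt [0.0014 0.0001] phi 0.9987
```

View pics/al_side.png

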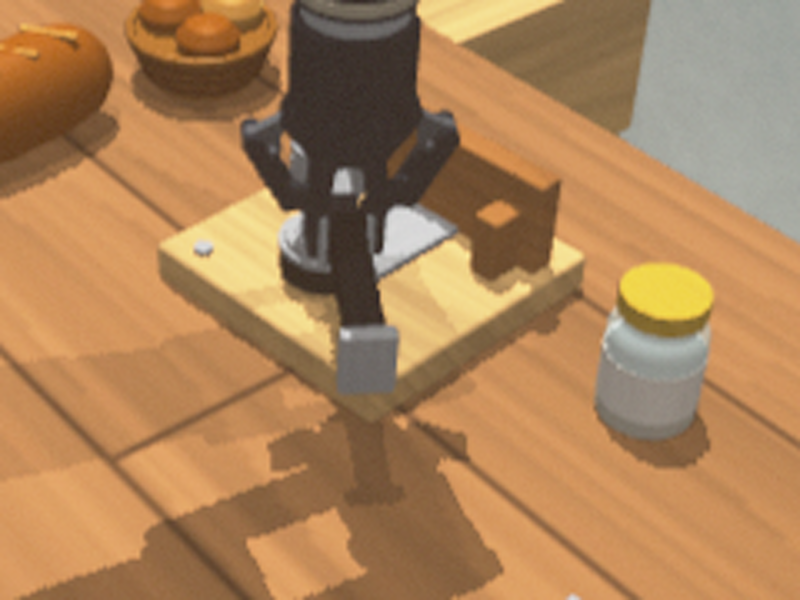

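Call:
servo_tool(
  targets=[
    [0.0006,0,-0.008,0,-1],
    [0,0,-0.006,0,-1],
    [0,0,0,0,-1],
  ],
)

```text
t: 9.2
position: [0.574, -0.1194, 0.1026]
tcp_rot: [1.615, 0.885, -1.617]
wrist_force: [0.2, 0.4, -3.8]
opening: 0.0211
```

```bash
python3 - <<'E'
from h import *
sock()
E
```

```text
t 9.2 p [ 0.574  -0.1194  0.1026] x [-0.001  0.    -1.   ] yhead -0.5699 F [ 0.2  0.4 -3.8] T [-0.07  0.07 -0.01] op 0.0211 q [-0.32  0.28  1.8  -0.    1.07  0.25]
rim [ 0.6222 -0.0434  0.0894] err to bolt [-0.0015 -0.0006] phi 1.0009
```

Call:
servo_tool(
  targets=[
    [-0.0012,-0.0005,-0.003,0,-1],
    [0,0,-0.005,0,-1],
    [0,0,-0.003,0,-1],
    [0,0,0,0,-1],
  ],
)

```text
t: 9.6
position: [0.573, -0.12, 0.0915]
tcp_rot: [1.615, 0.885, -1.617]
wrist_force: [-0.5, 0.0, -4.3]
opening: 0.021
```

```bash
python3 - <<'E'
from h import *
sock()
E
```

```text
t 9.6 p [ 0.573  -0.12    0.0915] x [-0.001  0.    -1.   ] yhead -0.57 F [-0.5  0.  -4.3] T [-0.13  0.11  0.  ] op 0.021 q [-0.33  0.29  1.81 -0.    1.04  0.24]
rim [ 0.6212 -0.044   0.0783] err to bolt [-0.0005  0.    ] phi 1.0008
```

Rim at 0.078 and no force: it is sliding over the hex. Next I lower it to the seat.

Call:
servo_tool(
  targets=[
    [-0.0003,0,-0.005,0,-1],
    [0,0,-0.004,0,-1],
    [0,0,-0.002,0,-1],
    [0,0,-0.001,0,-1],
    [0,0,0,0,-1],
  ],
)

```text
t: 10.1
position: [0.5733, -0.1202, 0.0805]
tcp_rot: [1.615, 0.884, -1.616]
wrist_force: [-1.2, -0.4, -3.3]
opening: 0.0212
```

```bash
python3 - <<'E'
from h import *
sock()
E
```

```text
t 10.1 p [ 0.5733 -0.1202  0.0805] x [-0.  0. -1.] yhead -0.5699 F [-1.2 -0.4 -3.3] T [0.05 0.1  0.12] op 0.0212 q [-0.33  0.31  1.81  0.    1.02  0.24]
rim [ 0.6215 -0.0442  0.0673] err to bolt [-0.0008  0.0002] phi 1.0009
```

```bash
cat >> h.py <<'E'
def table(phi,n,dl,bx=.6208,by=-.044):
    f=lambda a: np.array([bx,by])-.09*np.array([np.cos(a),np.sin(a)])+.0004*np.array([np.sin(a),-np.cos(a)])
    for k in range(n):
        print(round(phi,3),(f(phi-dl)-f(phi)).round(4)); phi-=dl
def mom(bx=.6208,by=-.044):
    o,r=sock(bx,by); F=o['wrist_force']; l=o['position'][:2]-[bx,by]
    print('M about bolt (hand on tool, reaction)',round(o['torque'][2]+l[0]*F[1]-l[1]*F[0],3),'tangential',round((l[0]*F[1]-l[1]*F[0]),3))
    return o
E
python3 - <<'E'
from h import *
mom(); table(1.0,36,.03)
E
```

```text
t 10.1 p [ 0.5733 -0.1202  0.0805] x [-0.  0. -1.] yhead -0.5699 F [-1.2 -0.4 -3.3] T [0.05 0.1  0.12] op 0.0212 q [-0.33  0.31  1.81  0.    1.02  0.24]
rim [ 0.6215 -0.0442  0.0673] err to bolt [-0.0007  0.0002] phi 1.0009
M about bolt (hand on tool, reaction) 0.044 tangential -0.074
1.0 [-0.0023  0.0015]
0.97 [-0.0022  0.0015]
0.94 [-0.0022  0.0016]
0.91 [-0.0021  0.0017]
0.88 [-0.0021  0.0017]
0.85 [-0.002   0.0018]
0.82 [-0.002   0.0019]
0.79 [-0.0019  0.0019]
0.76 [-0.0018  0.002 ]
0.73 [-0.0018  0.002 ]
0.7 [-0.0017  0.0021]
0.67 [-0.0017  0.0021]
0.64 [-0.0016  0.0022]
0.61 [-0.0015  0.0022]
0.58 [-0.0015  0.0023]
0.55 [-0.0014  0.0023]
0.52 [-0.0013  0.0024]
0.49 [-0.0012  0.0024]
0.46 [-0.0012  0.0024]
0.43 [-0.0011  0.0025]
0.4 [-0.001   0.0025]
0.37 [-0.0009  0.0025]
0.34 [-0.0009  0.0026]
0.31 [-0.0008  0.0026]
0.28 [-0.0007  0.0026]
0.25 [-0.0006  0.0026]
0.22 [-0.0006  0.0026]
0.19 [-0.0005  0.0027]
0.16 [-0.0004  0.0027]
0.13 [-0.0003  0.0027]
0.1 [-0.0002  0.0027]
0.07 [-0.0002  0.0027]
0.04 [-0.0001  0.0027]
0.01 [0.     0.0027]
-0.02 [0.0001 0.0027]
-0.05 [0.0002 0.0027]
```

Call:
servo_tool(
  targets=[
    [-0.0023,0.0015,-0.0005,-0.03,-1],
    [-0.0022,0.0015,0,-0.03,-1],
    [-0.0022,0.0016,0,-0.03,-1],
    [-0.0021,0.0017,0,-0.03,-1],
    [-0.0021,0.0017,0,-0.03,-1],
  ],
)

```text
t: 10.6
position: [0.5626, -0.1122, 0.0803]
tcp_rot: [1.718, 0.776, -1.717]
wrist_force: [-0.5, 0.6, -2.5]
opening: 0.0212
```

```bash
python3 - <<'E'
from h import *
mom()
E
```

```text
t 10.6 p [ 0.5626 -0.1122  0.0803] x [ 0.001 -0.    -1.   ] yhead -0.721 F [-0.5  0.6 -2.5] T [0.03 0.13 0.1 ] op 0.0212 q [-0.32  0.28  1.84  0.    1.02  0.4 ]
rim [ 0.6218 -0.0444  0.0671] err to bolt [-0.001   0.0004] phi 0.8498
M about bolt (hand on tool, reaction) 0.031 tangential -0.064
```

Call:
servo_tool(
  targets=[
    [-0.002,0.0018,0,-0.03,-1],
    [-0.002,0.0019,0,-0.03,-1],
    [-0.0019,0.0019,0,-0.03,-1],
    [0,0,0,0,-1],
  ],
)

```text
t: 11.0
position: [0.5566, -0.1068, 0.0803]
tcp_rot: [1.776, 0.71, -1.775]
wrist_force: [-1.0, -1.5, -1.6]
opening: 0.021
```

```bash
python3 - <<'E'
from h import *
mom()
E
```

```text
t 11.0 p [ 0.5566 -0.1068  0.0803] x [ 0.    -0.001 -1.   ] yhead -0.8095 F [-1.  -1.5 -1.6] T [-0.07  0.25  0.07] op 0.021 q [-0.31  0.27  1.86 -0.    1.01  0.5 ]
rim [ 0.6214 -0.0444  0.0671] err to bolt [-0.0006  0.0004] phi 0.7613
M about bolt (hand on tool, reaction) 0.104 tangential 0.031
```

Call:
servo_tool(
  targets=[
    [-0.0018,0.002,0,-0.03,-1],
    [-0.0018,0.002,0,-0.03,-1],
    [-0.0017,0.0021,0,-0.03,-1],
  ],
)

```text
t: 11.3
position: [0.5512, -0.1008, 0.0802]
tcp_rot: [1.834, 0.639, -1.834]
wrist_force: [-1.7, -1.1, -1.3]
opening: 0.021
```

```bash
python3 - <<'E'
from h import *
mom()
E
```

```text
t 11.3 p [ 0.5512 -0.1008  0.0802] x [-0.    -0.001 -1.   ] yhead -0.9 F [-1.7 -1.1 -1.3] T [-0.07  0.21  0.19] op 0.021 q [-0.31  0.26  1.87 -0.    1.01  0.59]
rim [ 0.6215 -0.0446  0.067 ] err to bolt [-0.0007  0.0006] phi 0.6708
M about bolt (hand on tool, reaction) 0.169 tangential -0.024
```

Call:
servo_tool(
  targets=[
    [-0.0017,0.0021,0,-0.03,-1],
    [-0.0016,0.0022,0,-0.03,-1],
  ],
)

```text
t: 11.5
position: [0.5479, -0.0965, 0.0802]
tcp_rot: [1.872, 0.59, -1.872]
wrist_force: [-2.1, -0.2, -1.0]
opening: 0.0212
```

```bash
python3 - <<'E'
from h import *
mom()
E
```

```text
t 11.5 p [ 0.5479 -0.0965  0.0802] x [ 0.    -0.001 -1.   ] yhead -0.9601 F [-2.1 -0.2 -1. ] T [-0.11  0.25  0.15] op 0.0212 q [-0.3   0.25  1.88 -0.    1.01  0.66]
rim [ 0.6214 -0.0446  0.067 ] err to bolt [-0.0006  0.0006] phi 0.6107
M about bolt (hand on tool, reaction) 0.049 tangential -0.098
```

Call:
servo_tool(
  targets=[
    [-0.0015,0.0022,0,-0.03,-1],
    [-0.0015,0.0023,0,-0.03,-1],
  ],
)

```text
t: 11.7
position: [0.5449, -0.092, 0.0802]
tcp_rot: [1.91, 0.539, -1.91]
wrist_force: [-1.1, -0.9, -1.4]
opening: 0.0208
```

```bash
python3 - <<'E'
from h import *
mom()
E
```

```text
t 11.7 p [ 0.5449 -0.092   0.0802] x [ 0.    -0.001 -1.   ] yhead -1.0201 F [-1.1 -0.9 -1.4] T [-0.07  0.23  0.16] op 0.0208 q [-0.29  0.24  1.89 -0.    1.01  0.73]
rim [ 0.6214 -0.0446  0.067 ] err to bolt [-0.0006  0.0006] phi 0.5507
M about bolt (hand on tool, reaction) 0.176 tangential 0.012
```

Call:
servo_tool(
  targets=[
    [-0.0014,0.0023,0,-0.03,-1],
    [-0.0013,0.0024,0,-0.03,-1],
  ],
)

```text
t: 11.9
position: [0.5422, -0.0873, 0.0802]
tcp_rot: [1.947, 0.487, -1.947]
wrist_force: [-1.3, -0.8, -2.0]
opening: 0.0213
```

```bash
python3 - <<'E'
from h import *
mom()
E
```

```text
t 11.9 p [ 0.5422 -0.0873  0.0802] x [-0.    -0.001 -1.   ] yhead -1.0801 F [-1.3 -0.8 -2. ] T [-0.17  0.24  0.19] op 0.0213 q [-0.29  0.24  1.9  -0.    1.    0.79]
rim [ 0.6214 -0.0446  0.067 ] err to bolt [-0.0006  0.0006] phi 0.4907
M about bolt (hand on tool, reaction) 0.198 tangential 0.006
```

Call:
servo_tool(
  targets=[
    [-0.0012,0.0024,0,-0.03,-1],
    [-0.0012,0.0024,0,-0.03,-1],
  ],
)

```text
t: 12.1
position: [0.5397, -0.0825, 0.0802]
tcp_rot: [1.983, 0.433, -1.984]
wrist_force: [-2.5, -1.0, -2.4]
opening: 0.0214
```

```bash
python3 - <<'E'
from h import *
mom()
E
```

```text
t 12.1 p [ 0.5397 -0.0825  0.0802] x [-0.    -0.001 -1.   ] yhead -1.1402 F [-2.5 -1.  -2.4] T [-0.08  0.27  0.12] op 0.0214 q [-0.28  0.23  1.91 -0.    1.    0.86]
rim [ 0.6213 -0.0446  0.067 ] err to bolt [-0.0005  0.0006] phi 0.4306
M about bolt (hand on tool, reaction) 0.104 tangential -0.015
```

Call:
servo_tool(
  targets=[
    [-0.0011,0.0025,0,-0.03,-1],
    [-0.001,0.0025,0,-0.03,-1],
  ],
)

```text
t: 12.3
position: [0.5376, -0.0775, 0.0802]
tcp_rot: [2.018, 0.378, -2.019]
wrist_force: [-2.3, -1.2, -1.3]
opening: 0.0211
```

```bash
python3 - <<'E'
from h import *
mom()
E
```

```text
t 12.3 p [ 0.5376 -0.0775  0.0802] x [-0.    -0.001 -1.   ] yhead -1.2002 F [-2.3 -1.2 -1.3] T [-0.19  0.31  0.07] op 0.0211 q [-0.27  0.23  1.91 -0.    1.    0.93]
rim [ 0.6213 -0.0446  0.067 ] err to bolt [-0.0005  0.0006] phi 0.3706
M about bolt (hand on tool, reaction) 0.094 tangential 0.022
```

Call:
servo_tool(
  targets=[
    [-0.0009,0.0025,0,-0.03,-1],
    [-0.0009,0.0026,0,-0.03,-1],
  ],
)

```text
t: 12.5
position: [0.5358, -0.0726, 0.0802]
tcp_rot: [2.053, 0.321, -2.054]
wrist_force: [-2.5, -2.5, -1.4]
opening: 0.0208
```

```bash
python3 - <<'E'
from h import *
mom()
E
```

```text
t 12.5 p [ 0.5358 -0.0726  0.0802] x [-0.    -0.001 -1.   ] yhead -1.2597 F [-2.5 -2.5 -1.4] T [-0.26  0.22  0.24] op 0.0208 q [-0.26  0.22  1.92 -0.    1.    1.  ]
rim [ 0.6213 -0.0447  0.067 ] err to bolt [-0.0005  0.0007] phi 0.3111
M about bolt (hand on tool, reaction) 0.382 tangential 0.138
```

Call:
servo_tool(
  targets=[
    [-0.0008,0.0026,0,-0.03,-1],
  ],
)

```text
t: 12.6
position: [0.535, -0.0703, 0.0802]
tcp_rot: [2.069, 0.292, -2.07]
wrist_force: [-1.8, -2.5, -1.8]
opening: 0.0217
```

```bash
python3 - <<'E'
from h import *
mom()
E
```

```text
t 12.6 p [ 0.535  -0.0703  0.0802] x [-0.    -0.002 -1.   ] yhead -1.2887 F [-1.8 -2.5 -1.8] T [-0.4   0.23  0.45] op 0.0217 q [-0.26  0.22  1.92 -0.    1.    1.03]
rim [ 0.6214 -0.0449  0.067 ] err to bolt [-0.0006  0.0009] phi 0.2821
M about bolt (hand on tool, reaction) 0.622 tangential 0.171
```

The torque is climbing, so the bolt is tight. I'll take smaller steps from here.

Call:
servo_tool(
  targets=[
    [-0.0005,0.0017,0,-0.02,-1],
  ],
)

```text
t: 12.7
position: [0.5346, -0.0687, 0.0802]
tcp_rot: [2.08, 0.272, -2.081]
wrist_force: [-2.3, -3.7, -1.9]
opening: 0.0214
```

```bash
python3 - <<'E'
from h import *
mom()
E
```

```text
t 12.7 p [ 0.5346 -0.0687  0.0802] x [-0.    -0.002 -1.   ] yhead -1.3081 F [-2.3 -3.7 -1.9] T [-0.62  0.23  0.61] op 0.0214 q [-0.26  0.22  1.92 -0.    1.    1.05]
rim [ 0.6214 -0.045   0.0669] err to bolt [-0.0006  0.001 ] phi 0.2627
M about bolt (hand on tool, reaction) 0.878 tangential 0.265
```

Call:
servo_tool(
  targets=[
    [-0.0005,0.0017,0,-0.02,-1],
  ],
)

```text
t: 12.8
position: [0.5342, -0.067, 0.0802]
tcp_rot: [2.091, 0.252, -2.092]
wrist_force: [-1.7, -4.2, -1.7]
opening: 0.0209
```

```bash
python3 - <<'E'
from h import *
mom()
E
```

```text
t 12.8 p [ 0.5342 -0.067   0.0802] x [ 0.    -0.002 -1.   ] yhead -1.3284 F [-1.7 -4.2 -1.7] T [-0.71  0.27  0.74] op 0.0209 q [-0.25  0.22  1.93 -0.    1.    1.08]
rim [ 0.6214 -0.0451  0.0669] err to bolt [-0.0006  0.0011] phi 0.2424
M about bolt (hand on tool, reaction) 1.064 tangential 0.323
```

Call:
servo_tool(
  targets=[
    [-0.0004,0.0018,0,-0.02,-1],
  ],
)

```text
t: 12.9
position: [0.5337, -0.0654, 0.0801]
tcp_rot: [2.102, 0.232, -2.103]
wrist_force: [-2.7, -5.6, -1.0]
opening: 0.0213
```

Call:
servo_tool(
  targets=[
    [-0.0004,0.0018,0,-0.02,-1],
  ],
)

```text
t: 13.0
position: [0.5333, -0.0639, 0.0801]
tcp_rot: [2.113, 0.212, -2.113]
wrist_force: [-2.6, -6.2, -1.9]
opening: 0.0207
```

```bash
python3 - <<'E'
from h import *
mom()
E
```

```text
t 13.0 p [ 0.5333 -0.0639  0.0801] x [-0.    -0.003 -1.   ] yhead -1.3677 F [-2.6 -6.2 -1.9] T [-0.91  0.28  0.98] op 0.0207 q [-0.25  0.22  1.93 -0.    1.    1.12]
rim [ 0.6214 -0.0454  0.0669] err to bolt [-0.0006  0.0014] phi 0.2031
M about bolt (hand on tool, reaction) 1.469 tangential 0.494
```

Call:
servo_tool(
  targets=[
    [-0.0004,0.0018,0,-0.02,-1],
  ],
)

```text
t: 13.1
position: [0.5329, -0.062, 0.0801]
tcp_rot: [2.124, 0.191, -2.125]
wrist_force: [-2.3, -5.4, -1.1]
opening: 0.021
```

```bash
python3 - <<'E'
from h import *
mom()
E
```

```text
t 13.1 p [ 0.5329 -0.062   0.0801] x [-0.    -0.003 -1.   ] yhead -1.3881 F [-2.3 -5.4 -1.1] T [-0.86  0.33  0.8 ] op 0.021 q [-0.24  0.21  1.93 -0.    1.    1.15]
rim [ 0.6214 -0.0453  0.0668] err to bolt [-0.0006  0.0013] phi 0.1827
M about bolt (hand on tool, reaction) 1.233 tangential 0.429
```

The torque peaked at about 1.5 N m and is now falling, so the wrench is giving way. I'll follow it through.

Call:
servo_tool(
  targets=[
    [-0.0003,0.0018,0,-0.02,-1],
    [-0.0003,0.0018,0,-0.02,-1],
  ],
)

```text
t: 13.3
position: [0.5321, -0.0575, 0.0801]
tcp_rot: [2.148, 0.15, -2.149]
wrist_force: [-3.3, -3.3, -0.5]
opening: 0.0213
```

```bash
python3 - <<'E'
from h import *
mom()
E
```

```text
t 13.3 p [ 0.5321 -0.0575  0.0801] x [-0.    -0.001 -1.   ] yhead -1.431 F [-3.3 -3.3 -0.5] T [-0.53  0.29  0.22] op 0.0213 q [-0.24  0.21  1.93 -0.    1.    1.19]
rim [ 0.6212 -0.0446  0.0668] err to bolt [-0.0004  0.0006] phi 0.1398
M about bolt (hand on tool, reaction) 0.469 tangential 0.252
```

Call:
servo_tool(
  targets=[
    [-0.0003,0.0018,0,-0.02,-1],
    [-0.0002,0.0018,0,-0.02,-1],
  ],
)

```text
t: 13.5
position: [0.5316, -0.0533, 0.08]
tcp_rot: [2.171, 0.107, -2.172]
wrist_force: [-3.7, -2.6, 0.6]
opening: 0.0212
```

```bash
python3 - <<'E'
from h import *
mom()
E
```

```text
t 13.5 p [ 0.5316 -0.0533  0.08  ] x [-0.     0.001 -1.   ] yhead -1.4735 F [-3.7 -2.6  0.6] T [-0.62  0.35 -0.16] op 0.0212 q [-0.23  0.21  1.93  0.    1.    1.24]
rim [ 0.6211 -0.0442  0.0667] err to bolt [-0.0003  0.0002] phi 0.0973
M about bolt (hand on tool, reaction) 0.045 tangential 0.201
```

Call:
servo_tool(
  targets=[
    [-0.0002,0.0018,0,-0.02,-1],
    [-0.0001,0.0018,0,-0.02,-1],
  ],
)

```text
t: 13.7
position: [0.5313, -0.0499, 0.0799]
tcp_rot: [2.191, 0.064, -2.192]
wrist_force: [-4.8, -2.1, 1.4]
opening: 0.0213
```

```bash
python3 - <<'E'
from h import *
mom()
E
```

```text
t 13.7 p [ 0.5313 -0.0499  0.0799] x [-0.  0. -1.] yhead -1.5121 F [-4.8 -2.1  1.4] T [-0.57  0.4  -0.13] op 0.0213 q [-0.23  0.21  1.94 -0.    1.    1.29]
rim [ 0.6211 -0.0442  0.0667] err to bolt [-0.0003  0.0002] phi 0.0587
M about bolt (hand on tool, reaction) 0.028 tangential 0.159
```

Call:
servo_tool(
  targets=[
    [-0.0001,0.0018,0,-0.02,-1],
  ],
)

```text
t: 13.8
position: [0.5312, -0.0481, 0.0799]
tcp_rot: [2.201, 0.043, -2.202]
wrist_force: [-2.9, -3.7, 0.8]
opening: 0.0211
```

```bash
python3 - <<'E'
from h import *
mom()
E
```

```text
t 13.8 p [ 0.5312 -0.0481  0.0799] x [-0. -0. -1.] yhead -1.5321 F [-2.9 -3.7  0.8] T [-0.71  0.37 -0.04] op 0.0211 q [-0.22  0.21  1.94 -0.    1.    1.31]
rim [ 0.6211 -0.0442  0.0667] err to bolt [-0.0003  0.0002] phi 0.0387
M about bolt (hand on tool, reaction) 0.278 tangential 0.316
```

```bash
python3 - <<'E'
from h import *
im,d=eyes.get_image('wrist'); save('tr',im); 
im,d=eyes.get_image('top'); save('trtop',cv2.resize(im[120:270,200:400],(800,600),interpolation=cv2.INTER_CUBIC)); mom()
E
```

```text
t 13.9 p [ 0.5312 -0.0481  0.0799] x [-0. -0. -1.] yhead -1.5313 F [-4.2 -4.3  1.2] T [-0.67  0.44 -0.12] op 0.0211 q [-0.22  0.21  1.94 -0.    1.    1.31]
rim [ 0.6211 -0.0442  0.0667] err to bolt [-0.0003  0.0002] phi 0.0395
M about bolt (hand on tool, reaction) 0.247 tangential 0.366
```

View pics/tr.png

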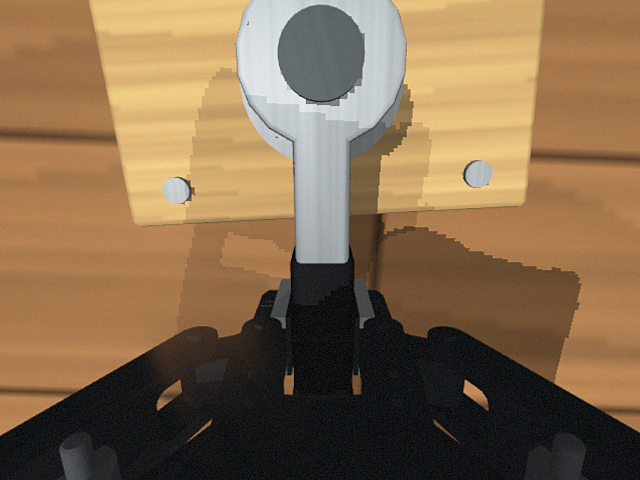

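View pics/trtop.png

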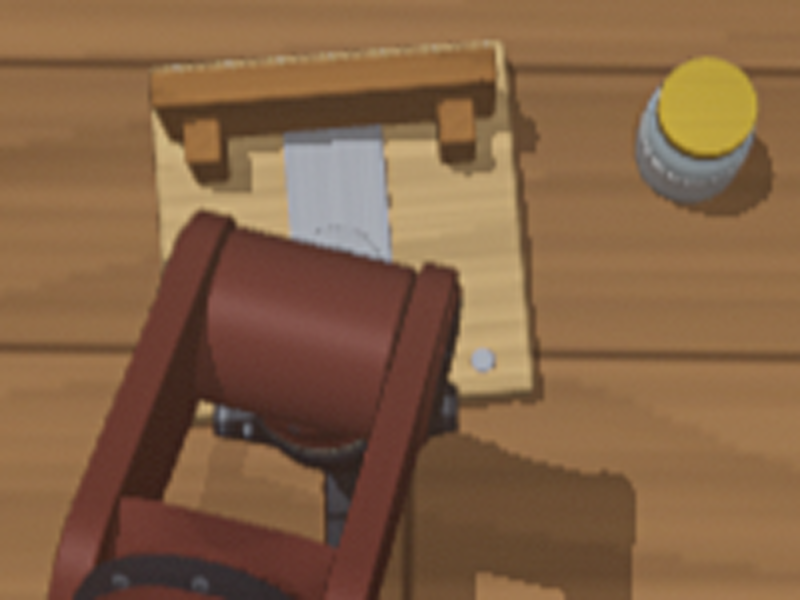

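Call:
servo_tool(
  targets=[
    [-0.0001,0.0018,0,-0.02,-1],
  ],
)

```text
t: 14.0
position: [0.5312, -0.0466, 0.08]
tcp_rot: [2.211, 0.021, -2.211]
wrist_force: [-5.0, -4.3, 0.1]
opening: 0.0214
```

```bash
python3 - <<'E'
from h import *
mom()
E
```

```text
t 14.0 p [ 0.5312 -0.0466  0.08  ] x [-0.    -0.001 -1.   ] yhead -1.5509 F [-5.  -4.3  0.1] T [-0.71  0.45  0.1 ] op 0.0214 q [-0.22  0.21  1.94 -0.    1.    1.33]
rim [ 0.6212 -0.0444  0.0667] err to bolt [-0.0004  0.0004] phi 0.0199
M about bolt (hand on tool, reaction) 0.471 tangential 0.368
```

Call:
servo_tool(
  targets=[
    [0,0.0018,0,-0.02,-1],
  ],
)

```text
t: 14.1
position: [0.5311, -0.045, 0.0799]
tcp_rot: [2.22, -0.001, -2.221]
wrist_force: [-4.4, -5.1, 1.4]
opening: 0.0211
```

```bash
python3 - <<'E'
from h import *
mom()
E
```

```text
t 14.1 p [ 0.5311 -0.045   0.0799] x [-0.    -0.002 -1.   ] yhead -1.57 F [-4.4 -5.1  1.4] T [-0.85  0.41  0.39] op 0.0211 q [-0.22  0.21  1.94 -0.    1.    1.36]
rim [ 0.6211 -0.0446  0.0667] err to bolt [-0.0003  0.0006] phi 0.0008
M about bolt (hand on tool, reaction) 0.849 tangential 0.454
```

The torque fell to about 0 and is rising again against the stop (0.85 N m, well under 2.8), so the wrench has tripped. I'll ease off and let go.

Call:
servo_tool(
  targets=[
    [0,-0.0018,0,0.02,-1],
    [0,-0.0018,0,0.02,-1],
    [0,0,0,0,-1],
  ],
)

```text
t: 14.4
position: [0.5312, -0.0482, 0.0799]
tcp_rot: [2.201, 0.044, -2.202]
wrist_force: [-4.8, -3.1, 2.2]
opening: 0.021
```

```bash
python3 - <<'E'
from h import *
mom()
E
```

```text
t 14.4 p [ 0.5312 -0.0482  0.0799] x [-0.  0. -1.] yhead -1.5312 F [-4.8 -3.1  2.2] T [-0.54  0.33 -0.1 ] op 0.021 q [-0.22  0.21  1.94  0.    1.    1.31]
rim [ 0.6211 -0.0442  0.0667] err to bolt [-0.0003  0.0002] phi 0.0396
M about bolt (hand on tool, reaction) 0.154 tangential 0.255
```

Call:
servo_tool(
  targets=[
    [0,0,0,0,-0.4],
    [0,0,0,0,0],
    [0,0,0,0,0.5],
    [0,0,0,0,1],
    [0,0,0,0,1],
  ],
)

```text
t: 14.9
position: [0.5316, -0.0479, 0.0799]
tcp_rot: [2.202, 0.045, -2.2]
wrist_force: [-0.9, -1.0, 0.2]
opening: 0.0816
```

Call:
servo_tool(
  targets=[
    [0,0,0,0,1],
    [0,0,0,0,1],
    [0,0,0.01,0,1],
    [0,0,0.02,0,1],
    [0,0,0.03,0,1],
  ],
)

```text
t: 15.4
position: [0.5296, -0.0478, 0.1391]
tcp_rot: [2.197, 0.046, -2.206]
wrist_force: [1.3, 0.4, 0.7]
opening: 0.0854
```

Call:
servo_tool(
  targets=[
    [0,0,0.04,0,1],
    [0,0,0.04,0,1],
    [0,0,0.03,0,1],
    [0,0,0,0,1],
    [0,0,0,0,1],
  ],
)

```text
t: 15.9
position: [0.5319, -0.0483, 0.2514]
tcp_rot: [2.204, 0.044, -2.197]
wrist_force: [0.0, -0.3, 0.3]
opening: 0.0853
```

```bash
python3 - <<'E'
from h import *
o,r=st()
ci=eyes.camera_info('wrist'); im,d=eyes.get_image('wrist'); save('fin',im); P=cloud(ci,d)
m=(P[...,2]>.095)&(P[...,2]<.125)&(P[...,0]<.66)&(P[...,0]>.4)&(abs(P[...,1]+.045)<.06)&(d>.15)
dark=im.max(-1)<75
q=P[m&dark&(P[...,0]<.56)]; c=q.mean(0); a=np.linalg.svd(q[:,:2]-c[:2],full_matrices=False)[2][0]; print('handle head',np.arctan(a[1]/a[0]),c)
s=P[m&(P[...,0]>.6)]; print('sock top',np.median(s[:,2]),s.min(0),s.max(0))
im,d=eyes.get_image('side'); save('finside',im)
E
```

```text
t 15.9 p [ 0.5319 -0.0483  0.2514] x [ 0.003 -0.001 -1.   ] yhead -1.5301 F [ 0.  -0.3  0.3] T [ 0.    0.   -0.01] op 0.0853 q [-0.22  0.    1.81  0.    1.33  1.31]
handle head 0.05334980720211437 [ 0.49614812 -0.05095165  0.10855166]
sock top 0.11142918328122856 [ 0.60001516 -0.06886275  0.1078658 ] [ 0.64477336 -0.02017779  0.11756253]
```

View pics/fin.png

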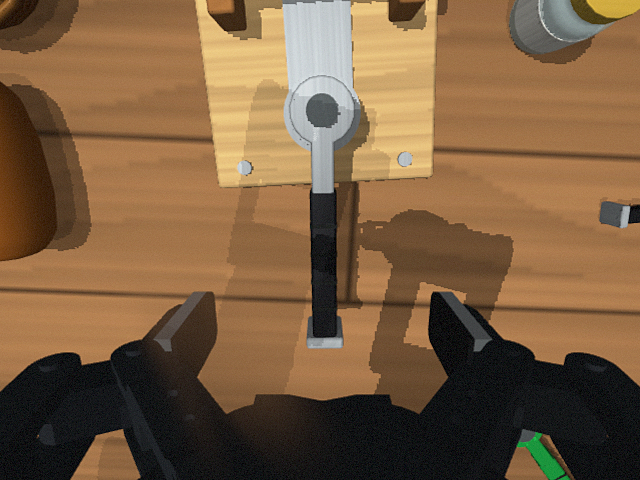

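View pics/finside.png

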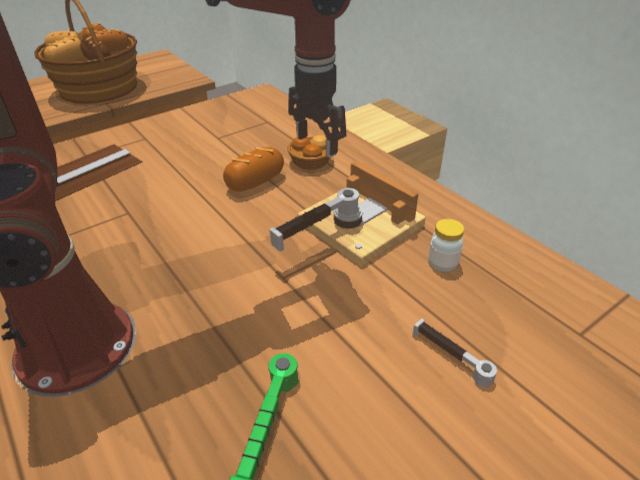

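```bash
python3 - <<'E'
import cv2,numpy as np
a=cv2.imread('pics/wp.png')[120:280,250:400]; c=cv2.imread('pics/tr.png')[120:280,250:400]; b=cv2.imread('pics/ww.png')[130:200,290:360]; e=cv2.imread('pics/fin.png')[130:200,290:360]
f=lambda i:cv2.resize(i,(400,300),interpolation=cv2.INTER_CUBIC)
cv2.imwrite('pics/cmp.png',np.vstack([np.hstack([f(a),f(c)]),np.hstack([f(b),f(e)])]))
E
```

```text
(no output)
```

View pics/cmp.png

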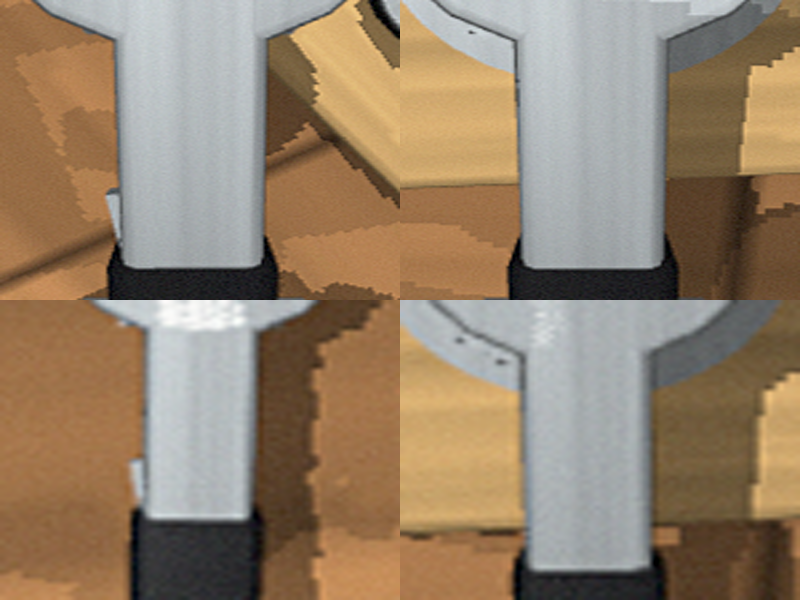

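Call:
servo_tool(
  targets=[
    [0,-0.04,0,0,1],
    [0,-0.04,0,0,1],
    [0,-0.03,-0.02,0,1],
    [0,0,-0.04,0,1],
    [0,0,0,0,1],
  ],
)

```text
t: 16.5
position: [0.5255, -0.1566, 0.1818]
tcp_rot: [2.189, 0.051, -2.221]
wrist_force: [-0.5, 1.2, -1.1]
opening: 0.0857
```

```bash
python3 - <<'E'
from h import *
o,r=st()
im,d=eyes.get_image('wrist'); save('fr',im); save('frc',cv2.resize(im[60:260,0:260],(780,600),interpolation=cv2.INTER_CUBIC))
E
```

```text
t 16.5 p [ 0.5255 -0.1566  0.1818] x [-0.015  0.007 -1.   ] yhead -1.532 F [-0.5  1.2 -1.1] T [-0.    0.05 -0.02] op 0.0857 q [-0.42  0.11  1.83  0.    1.22  1.11]
```

View pics/fr.png

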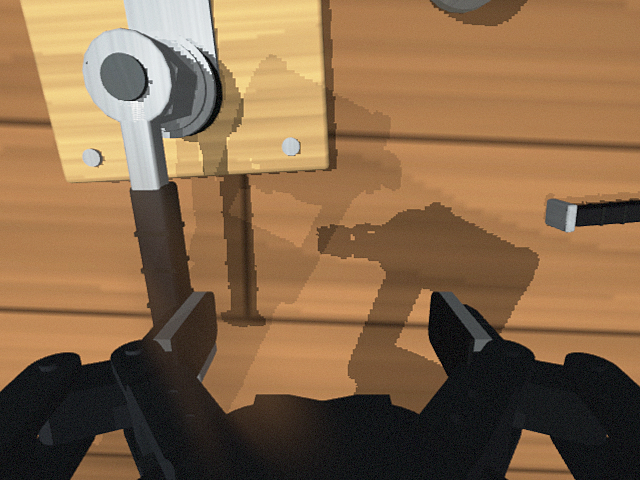

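View pics/frc.png

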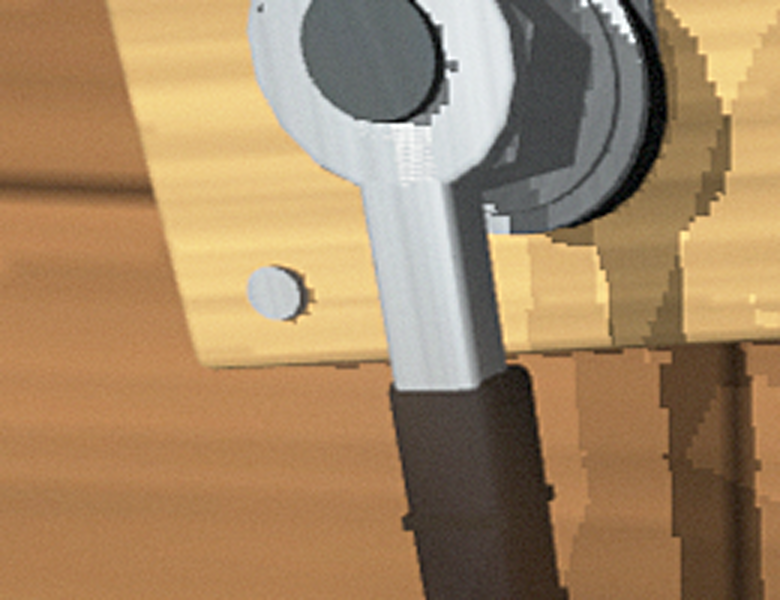

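```bash
python3 - <<'E'
from h import *
o,r=st()
ci=eyes.camera_info('wrist'); im,d=eyes.get_image('wrist'); P=cloud(ci,d)
L=[]
for z in(.068,.09):
    a=rect(im,ci,.6207,-.044,z,.06,400); L.append(cv2.convertScaleAbs(a,alpha=1.6))
save('rr',np.hstack(L))
for u,v in((185,85),(185,100),(180,115),(170,120),(205,85)): print(u,v,P[v,u].round(4))
E
```

```text
t 16.55 p [ 0.5274 -0.1568  0.1847] x [-0.011  0.005 -1.   ] yhead -1.5309 F [-1.5 -0.1 -0.1] T [-0.    0.01  0.07] op 0.0853 q [-0.42  0.11  1.83  0.    1.22  1.11]
185 85 [ 0.6222 -0.0674  0.0895]
185 100 [ 0.6138 -0.0652  0.0854]
180 115 [ 0.6044 -0.063   0.0894]
170 120 [ 0.6011 -0.0573  0.0915]
205 85 [ 0.6253 -0.0724  0.0664]
```

View pics/rr.png

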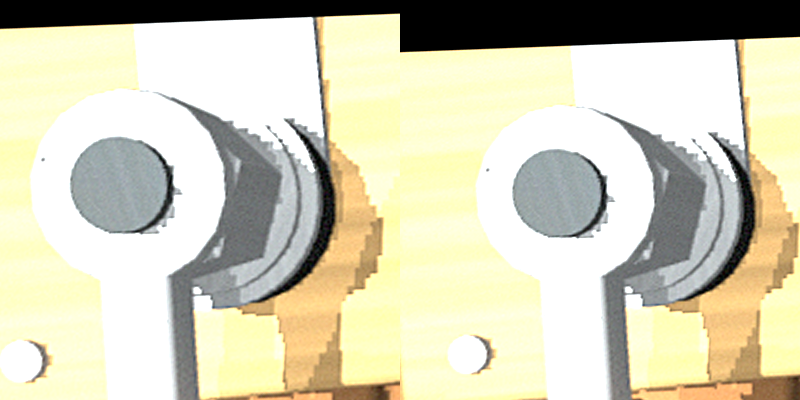

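The socket's outer hex reads about 0.27 rad from the handle, against a nominal 0.24 at the stop, so it is over on its stop. The arm is clear, so I'm handing in.

```bash
python3 - <<'E'
from h import *
print(env.sign_off()); st()
E
```

```text
the job is handed in; nothing more can be done
None
the job is handed in; nothing more can be done
```

The bolt is tight and the click wrench has tripped. I left it on the bolt, let go, and handed the job in at about 16.6 s. I picked the large black wrench and seated its socket fully over the bolt head (rim at 67 mm). I then turned it clockwise about 0.95 rad.

- **Torque:** it climbed to about 1.5 N m, fell to about 0 as the handle gave way, then rose again against the stop. I stopped at 0.85 N m, well under the 2.8 N m limit, and eased off before letting go.
- **Socket seating:** its top is at 0.111 m, which matches full seating.
- **Trip:** the socket sits about 0.27 rad from the handle. The stop is at 0.24 rad, so this is within my measuring error. The small tab that showed beside the neck before the trip no longer shows.
- **Surroundings:** the loaf, jar and basket look unmoved by eye in the final side view; I did not measure them. The gripper is clear of everything.

No check failed. The torque readings are noisy, by about 0.1 N m.

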